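# Make up two sampling kits from a mixed handful

## Robot

A 6-joint arm with a two-finger parallel gripper is mounted at the origin on a cart in front of the work surface, level with it; the furniture and walls round the work are solid. World frame = base frame: x ahead of the robot, y to its left, z up, the work surface at z = 0. Lengths are in mm, angles in rad, forces in N, time in s.
With the tool pointing down it reaches from about 350 to 775 mm from the base axis. Payload 7.3 kg.
Tool frame: the origin (TCP) lies on the front face of the gripper's body, between the roots of the fingers; the fingertips stand 66 mm ahead of it and the grasp point (between the pads) lies 47 mm ahead of it (bot.tip_extent is the distance from the TCP to the fingertips, in mm); z points along the fingers, y is the line along which they close (so a half turn about z gives the same grasp; the last joint's range is limited). The gripper opens to 92 mm and grips with 3 to 60 N. Pads are 19 mm wide; open, the fingers measure 130 mm over their backs; the gripper's body (75 mm by 190 mm) begins 47 mm behind the grasp point.
Start: joints at [1.157, 0.342, 1.524, -0, 1.275, -0.146], TCP at [138.902, 506.305, 292.241] pointing down, gripper open.
Joint ranges: [-2.53, 2.53], [-0.77, 2.02], [0.04, 2.7], [-1, 4.14], [0.28, 2.66], [-3.11, 3.11]. Speed limits (rad/s): [2.57, 2.57, 3.14, 3.14, 3.14, 3.14].

## Interface

Orientations are given as [roll, pitch, yaw] about the fixed x, y, z axes, in that order (R = Rz(yaw) Ry(pitch) Rx(roll)).
In Python, from plant import readout, viewer, order, bot gives the robot as it stands.
- The arm moves only by the shell command python3 -m creep 'ROWS'. ROWS is text: rows parted by semicolons, each of 7 numbers parted by spaces: the shift along the world's x, y, z in m, then the turn, a rotation vector about the world's x, y, z in rad, then the opening in per cent of the stroke, from 0 (shut) to 100 (fully open). A call has 1 to 8 rows; each row shifts and turns the commanded pose from where the row before left it; what a row does not reach is not made up. A row lasts 1/12 s, in which the tool goes at most 41.7 mm and 7.16 degrees, less where a joint would pass 70% of its speed; a pose out of reach is approached as far as the arm can. A call is refused whole if a number of a shift passes 0.0417 or a number of a turn 0.125, either way. A call with a gripper value outside its range is refused whole. The fingers move at their own pace and stop on an object; the grip force is fixed at half the most. Time passes only in rows, so rows that do not move let the fingers close. It gives the time, the measured TCP pose, the force, the opening and the grip force at its end, in the units of the state.
- readout.get_obs(): the state, without advancing time (a new reading comes with each control period).
- viewer.capture(name): name is "scene" or "top" or "wrist"; returns the picture (400x640x3 uint8, red, green, blue); there is no depth.
- viewer.camera_info(name): a dict with "fx", "fy", "cx", "cy" (pixels), "origin" and "rotation" of the camera in the world. Camera axes: x right, y up, looking along -z (the intrinsics and any distortion apply to the point x, -y, -z); pixel columns grow to the right and rows downward; lengths in mm; the calibration is good to about 2 mm. A picture is of the moment at which its call begins: read the wrist's pose just before it. camera_info takes no time and is no camera call; for the wrist camera it gives the pose at the moment of the call.
- order.close_job(): hands the job in; it is judged then, once.
The state is a dict: "time": time; "joint_positions": joint angles; "dq": joint speeds; "tau": joint torques, N m; "tool_pos": TCP position; "tcp_rot": TCP orientation; "contact_force": force on the tool from outside, world axes, zero at the start; "moment": the same for the moment, N m; "grip_width": finger opening in mm; "finger_force": force on a finger pad.
Only numpy, scipy, OpenCV 4.12 (cv2) and the standard library are available. Lean on these libraries where they do the work, as an engineer would, in place of code of your own. Each camera call takes 0.05 s, during which the arm holds its last target. There are 200 camera calls.

## Task

Make up the two divided kit trays from the mixed things in front of you: first deal the two squat tablet pots, one into the larger square bay of each kit tray, and only when both pots are in, deal the two vials, one into the smaller oblong bay of each, all standing upright on the tray floor. The battery belongs flat on the floor of the undivided spares tray; it may go there at any time. Never tip a pot or vial over, and leave the pH meter and the roll of tape where they are.

Things in the scene. Friction and masses are not known exactly. Their poses are not given: they have to be found in the camera images.
- tin_a_mid (a point): small squat white tablet pot with pale grey lid and orange band, upright; 27 mm high, body 35 mm and lid (top 8 mm) 38 mm in diameter; the point is its centre, half-way up; own z up
- tin_b_mid (a point): slightly larger squat white tablet pot with pale grey lid and no orange band, upright; 29 mm high, body 41 mm and lid (top 8 mm) 44 mm in diameter; the point is its centre, half-way up; own z up
- vial_4_mid (a point): slim screw-cap vial, beige with green cap, standing; 20 mm in diameter, 56 mm high (cap the top 12 mm, 19 mm wide); the point is its centre, half-way up; own z up. Both vials are of one kind; which tray each goes to is free
- vial_2_mid (a point): slim screw-cap vial, white with pale grey cap, standing; 20 mm in diameter, 56 mm high (cap the top 12 mm, 19 mm wide); the point is its centre, half-way up; own z up
- battery_1_mid (a point): AA battery, black and tan, lying flat on the thin grey bench liner with the other loose pieces; 14 mm wide (own x), 49 mm long (own y), 14 mm high; does not roll; the point is its centre; own z up
- kit_tray_1: fixed white divided kit tray, 74 (own x) x 124 (own y) x 12 mm, turned up to 0.45 rad, one small finger lug outside its -y end (to 14 mm out). Origin: centre of underside, z up. Walls and divider 4 mm thick, tops at 12 mm; floor top at 3 mm. Larger square pot bay, 66 x 66 mm inside, centred at own (0, -25) mm; smaller oblong vial bay, 66 (x) x 46 (y) mm inside, centred at own (0, +35) mm
- kit_tray_2: fixed white divided kit tray, 74 (own x) x 124 (own y) x 12 mm, turned up to 0.45 rad, two small finger lugs outside its -y end (to 14 mm out). Origin: centre of underside, z up. Walls and divider 4 mm thick, tops at 12 mm; floor top at 3 mm. Larger square pot bay, 66 x 66 mm inside, centred at own (0, -25) mm; smaller oblong vial bay, 66 (x) x 46 (y) mm inside, centred at own (0, +35) mm
- spares_tray: fixed white plastic undivided tray, 74 mm (own x) by 94 mm (own y), 11 mm high; inside 66 by 86 mm, floor top 6 mm above the table, so the lip stands only 5 mm over the floor. Origin: centre of the underside; z up. Lies in one of the same three places, turned up to 0.45 rad
- ph_meter_mid (a point): bystander: small grey pH meter with a dark display, 35 x 60 x 34 mm, loose at the left of the work; the point is its centre. Leave it
- tape_roll_mid (a point): bystander: roll of tan tape lying flat, 69 mm in diameter, 19 mm high, loose at the right of the work; the point is its centre. Leave it
Not all that is in view belongs to the job. Leave any red look-alike of the part that bears vial_2_mid alone.

How it is judged:
By the outcome, as a careful person would: the job done as asked, in the order asked, and still so for the second after the job is handed in, with the robot touching nothing.
It also fails if it takes over 118 s, if anything falls off the work surface, if the arm or the gripper's body presses on something with over 40 N, if the wrist force passes 120 N, or if a joint passes its speed limit or range.

## Working session

There is one attempt and no reset: what is moved stays moved. The work goes in short steps, Python scripts to look and compute and a shell command to move; the robot and the scene stay as the last step left them, time stands still between calls to the robot, and variables do not carry over. Pictures are saved under pics/ and viewed, at most 17 in all, crops included, and the job is handed in when it is done.

```bash
ls; mkdir -p pics
python3 - <<'E'
from plant import readout, viewer, order, bot
import cv2
print(readout.get_obs())
for n in ("scene","top","wrist"):
    im=viewer.capture(n); cv2.imwrite(f"pics/{n}0.png",im[:,:,::-1]); print(n,viewer.camera_info(n))
E
```

```text
pics
{'time': 0.0, 'joint_positions': array([ 1.15699392e+00,  3.42728954e-01,  1.52502467e+00, -1.99371328e-05,
        1.27535663e+00, -1.46022758e-01]), 'dq': array([-0.00059942, -0.0005744 ,  0.00120056, -0.00136458,  0.00012781,
       -0.00119619]), 'tau': array([ 8.16277807e-04, -4.31248891e+01, -2.44215167e+01,  7.18762167e-02,
        5.58859447e-02, -1.38344622e-04]), 'tool_pos': array([138.78292551, 506.01295681, 291.53896445]), 'tcp_rot': array([-3.14008842e+00, -2.01956802e-04,  2.87381867e+00]), 'contact_force': array([ 0.10117874, -0.25383717,  0.45301826]), 'moment': array([ 0.01813036, -0.04577244,  0.00340638]), 'finger_force': 0.0, 'grip_width': 91.29341592222428}
scene {'fx': 361.73909802684994, 'fy': 361.73909802684994, 'cx': 319.30486442070804, 'cy': 201.67066867056388, 'origin': array([ 172.73140609, -707.65705555,  464.30356845]), 'rotation': array([ 1.07931855, -0.01544488, -0.45243592])}
top {'fx': 501.19036383675245, 'fy': 501.19036383675245, 'cx': 322.2955944179915, 'cy': 201.07988415373924, 'origin': array([-400.13071276,  124.05295296, 1432.36084651]), 'rotation': array([ 0.5882542 , -0.00810879, -1.67086744])}
wrist {'fx': 354.6785183725605, 'fy': 354.6785183725605, 'cx': 317.0062672315364, 'cy': 196.19503776823802, 'origin': array([ 66.3340635 , 525.98595346, 384.87080497]), 'rotation': array([-2.84182078e-01,  8.56002593e-04,  1.30348125e+00])}
```

View pics/top0.png

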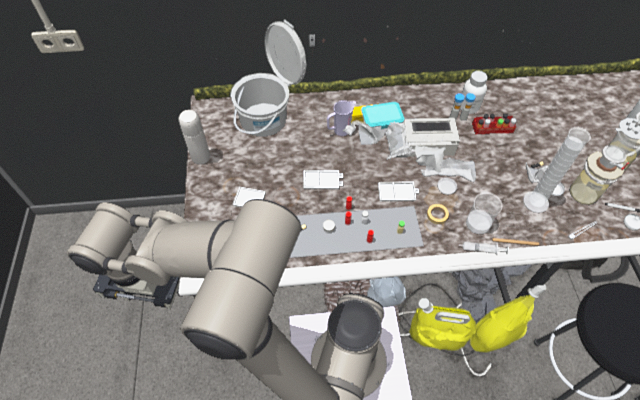

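View pics/scene0.png

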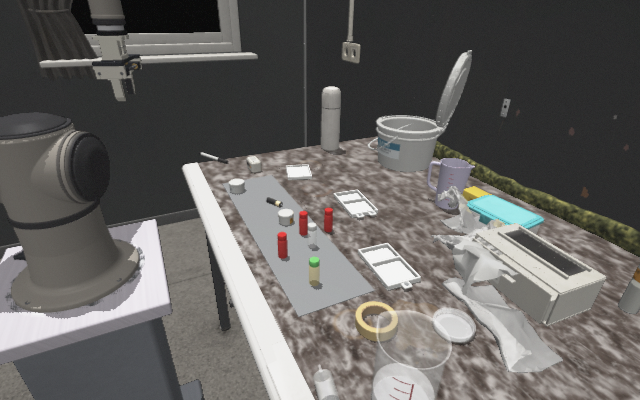

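View pics/wrist0.png

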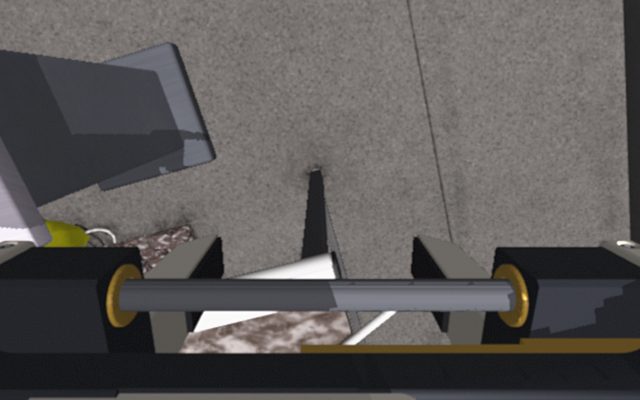

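Top: kit trays at (322,179) and (398,190), spares tray at (250,197) partly hidden by the arm, with green vial (402,227), white vial (365,216) and a pot (329,226). Scene: pots (237,186) and (286,217), battery (275,202), white vial (312,235), green vial (314,272), red look-alikes at (303,222), (328,220) and (282,245), trays (299,172), (355,203) and (389,267). The wrist camera sees only floor from here.

```bash
cat > h.py <<'E'
from plant import readout, viewer, order, bot
import numpy as np, cv2
from scipy.spatial.transform import Rotation as R
def cam(n):
    c=viewer.camera_info(n); return (c['fx'],c['fy'],c['cx'],c['cy'],np.array(c['origin']),R.from_euler('xyz',c['rotation']).as_matrix())
def ray(c,u,v):
    d=c[5]@np.array([(u-c[2])/c[0],-(v-c[3])/c[1],-1]); return c[4],d/np.linalg.norm(d)
def plane(c,u,v,z):
    o,d=ray(c,u,v); return o+d*(z-o[2])/d[2]
def proj(c,p):
    q=c[5].T@(np.array(p,float)-c[4]); return np.array([c[2]-c[0]*q[0]/q[2], c[3]+c[1]*q[1]/q[2]])
def tri(rays):
    A=sum(np.eye(3)-np.outer(d,d) for o,d in rays); b=sum((np.eye(3)-np.outer(d,d))@o for o,d in rays)
    return np.linalg.solve(A,b)
E
python3 - <<'E'
from h import *
np.set_printoptions(precision=0,suppress=True)
s=cam('scene');t=cam('top')
for n,u,v,z in [('potL',237,183,28),('batt',275,202,7),('potR',286,213,28),('red1',303,222,28),('red2',328,220,28),('red3',282,245,28),('white',312,235,28),('green',314,272,28),('spares',299,172,8),('kitA',355,203,10),('kitB',389,267,10),('meter',255,165,30),('tape',377,322,10)]:
    print(n,plane(s,u,v,z))
for n,u,v,z in [('potR',329,226,28),('white',365,216,28),('green',402,227,28),('kitA',322,179,10),('kitB',398,190,10),('spares',250,197,8)]:
    print(n,plane(t,u,v,z))
w=cam('wrist');print(w[5]@[0,0,-1], w[5][:,1])
E
```

```text
potL [373. 217.  28.]
batt [444. 105.   7.]
potR [437.   4.  28.]
red1 [457. -51.  28.]
red2 [514. -67.  28.]
red3 [ 381. -117.   28.]
white [ 453. -109.   28.]
green [ 404. -225.   28.]
spares [580. 260.   8.]
kitA [633.   7.  10.]
kitB [ 556. -254.   10.]
meter [457. 319.  30.]
tape [ 453. -364.   10.]
potR [432.   7.  28.]
white [ 458. -115.   28.]
green [ 405. -229.   28.]
kitA [636.  10.  10.]
kitB [ 564. -248.   10.]
spares [584. 263.   8.]
[ 0. -0. -1.] [-1.  0. -0.]
```

```bash
cat > snap.py <<'E'
import sys,pickle; from h import *
n=sys.argv[1]; c=cam('wrist'); im=viewer.capture('wrist')[:,:,::-1]; cv2.imwrite(f'pics/{n}.png',im); pickle.dump(c,open(f'pics/{n}.pkl','wb'))
o=readout.get_obs(); print(n,o['time'],o['tool_pos'].round(1),o['tcp_rot'].round(3),c[4].round(1),(c[5]@[0,0,-1]).round(2))
E
python3 -m creep '.024 -.031 0 0 0 .02 100;.024 -.031 0 0 0 .02 100;.024 -.031 0 0 0 .02 100;.024 -.031 0 0 0 .02 100;.024 -.031 0 0 0 .02 100;.024 -.031 0 0 0 .02 100;.024 -.031 0 0 0 .02 100'
python3 -m creep '.024 -.031 0 0 0 .02 100;.024 -.031 0 0 0 .02 100;.024 -.031 0 0 0 .02 100;.024 -.031 0 0 0 .02 100;.024 -.031 0 0 0 .02 100;.024 -.031 0 0 0 .02 100;0 0 0 0 0 0 100;0 0 0 0 0 0 100'
python3 snap.py a1
python3 -m creep '0 -.04 0 0 0 0 100;0 -.04 0 0 0 0 100;0 -.04 0 0 0 0 100;0 -.04 0 0 0 0 100;0 -.04 0 0 0 0 100;0 0 0 0 0 0 100;0 0 0 0 0 0 100'
python3 snap.py a2
python3 -m creep '.04 0 0 0 0 0 100;.04 0 0 0 0 0 100;.04 0 0 0 0 0 100;.03 0 0 0 0 0 100;0 -.03 0 0 0 0 100;0 0 0 0 0 0 100;0 0 0 0 0 0 100'
python3 snap.py a3
python3 -m creep '0 .04 0 0 0 0 100;0 .04 0 0 0 0 100;0 .04 0 0 0 0 100;0 .04 0 0 0 0 100;0 .04 0 0 0 0 100;0 .03 0 0 0 0 100;0 0 0 0 0 0 100;0 0 0 0 0 0 100'
python3 snap.py a4
python3 - <<'E'
import cv2,numpy as np
I=[cv2.imread(f'pics/a{i}.png')[:300] for i in (1,2,3,4)]
cv2.imwrite('pics/m1.png',cv2.resize(np.vstack([I[0],I[1]]),(640,600)));cv2.imwrite('pics/m2.png',np.vstack([I[2],I[3]]))
E
```

```text
time: 0.73
tool_pos: [307.5, 287.6, 292.2]
tcp_rot: [3.142, 0.0, 3.015]
contact_force: [0.6, 0.1, 0.4]
grip_width: 91.9
finger_force: 0.0
time: 1.4
tool_pos: [451.6, 101.8, 291.7]
tcp_rot: [3.141, -0.001, 3.13]
contact_force: [-0.4, 0.9, -0.1]
grip_width: 91.7
finger_force: 0.0
a1 1.45 [450.7 102.9 291.8] [ 3.141e+00 -2.000e-03  3.132e+00] [376.5 102.5 384.9] [ 0.28 -0.   -0.96]
time: 2.03
tool_pos: [450.5, -96.8, 292.1]
tcp_rot: [3.141, -0.0, 3.131]
contact_force: [-0.7, 0.8, 0.2]
grip_width: 91.6
finger_force: 0.0
a2 2.0833 [450.5 -95.6 292.1] [ 3.141e+00 -1.000e-03  3.133e+00] [375.3 -96.3 385.3] [ 0.28 -0.   -0.96]
time: 2.67
tool_pos: [601.0, -124.6, 291.5]
tcp_rot: [3.141, -0.002, 3.136]
contact_force: [-0.2, -0.2, -0.0]
grip_width: 92.1
finger_force: 0.0
a3 2.7167 [ 600.7 -124.3  291.9] [ 3.140e+00 -1.000e-03  3.136e+00] [ 526.  -124.4  384.8] [ 0.28 -0.   -0.96]
time: 3.38
tool_pos: [599.6, 106.6, 292.8]
tcp_rot: [3.141, 0.0, 3.139]
contact_force: [0.5, -0.8, -0.1]
grip_width: 91.7
finger_force: 0.0
a4 3.4333 [599.9 104.9 292.6] [-3.141  0.     3.137] [524.4 106.6 385.9] [ 0.28 -0.   -0.96]
```

View pics/m1.png

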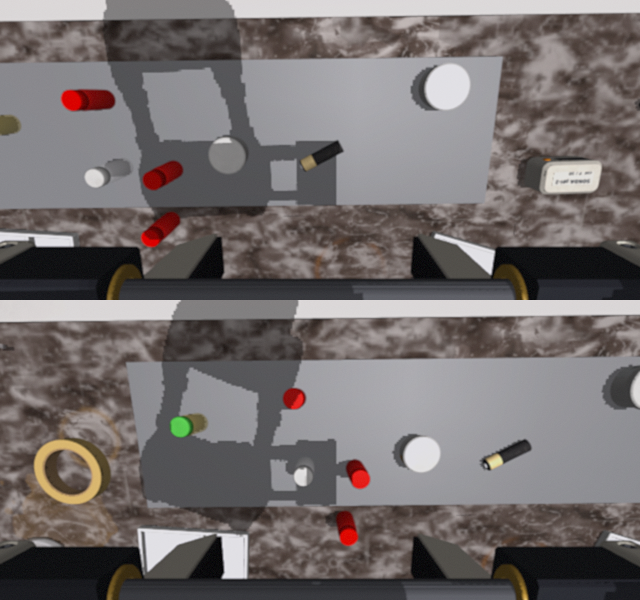

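View pics/m2.png

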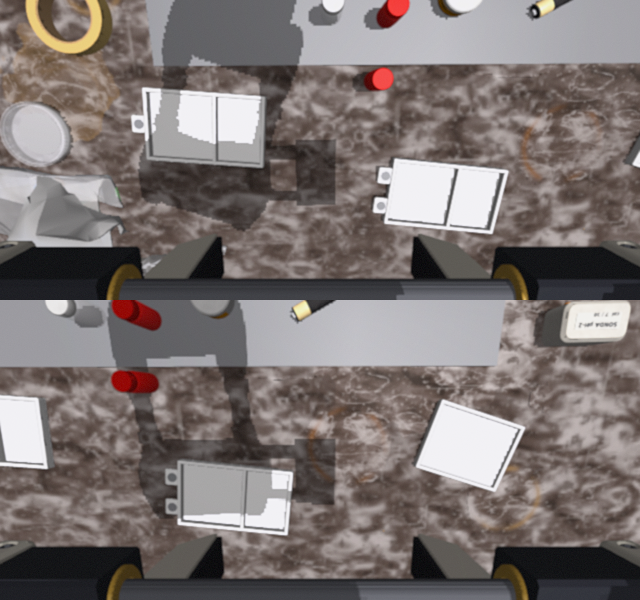

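The liner view shows a1 pots at (227,155) and (446,87), with battery (322,155) and white vial cap (97,178). In a2 there is the pot at (421,154), green cap (181,126), white cap (303,175) and battery (505,155). The tray views show a3 kit_tray_1 (one lug) around (205,128) and kit_tray_2 (two lugs) around (446,196), and a4 kit_tray_2 around (236,197) and the spares tray around (470,146). The pot at (458,10) in a3 has the orange band, so it is tin_a.

```bash
cat > meas.py <<'E'
from h import *
import pickle
np.set_printoptions(precision=1,suppress=True)
C={n:pickle.load(open(f'pics/{n}.pkl','rb')) for n in ('a1','a2','a3','a4')}; I={n:cv2.imread(f'pics/{n}.png') for n in C}
def blob(n,u,v,tol=14):
    m=np.zeros((402,642),np.uint8); cv2.floodFill(cv2.GaussianBlur(I[n],(3,3),0),m,(u,v),255,(tol,)*3,(tol,)*3,8|cv2.FLOODFILL_FIXED_RANGE|cv2.FLOODFILL_MASK_ONLY|(255<<8))
    c=max(cv2.findContours(m[1:-1,1:-1],cv2.RETR_EXTERNAL,cv2.CHAIN_APPROX_NONE)[0],key=cv2.contourArea); return cv2.minAreaRect(cv2.convexHull(c))
for name,obs in dict(tinA=[('a1',227,155),('a2',421,154)],tinB=[('a1',446,87)],white=[('a1',96,178),('a2',308,180)],green=[('a2',181,126)]).items():
    rs=[]
    for n,u,v in obs:
        b=blob(n,u,v,30); print(name,n,np.array(b[0]),np.array(b[1])); rs.append(ray(C[n],*b[0])); print('   plane',plane(C[n],*b[0],{'tinA':27,'tinB':29}.get(name,56)))
    if len(rs)>1: print('  tri',tri(rs))
def tr(l): return tri([ray(C[n],u,v) for n,u,v in l])
K2a=[(394,159),(508,171),(491,233),(385,222)]; K2b=[(180,161),(292,171),(288,234),(179,225)]
K1=[(143,89),(266,96),(262,166),(147,160)]; SP=[(443,100),(524,127),(495,191),(417,167)]
for a,b in zip(K2a,K2b): print('K2',tr([('a3',*a),('a4',*b)]))
print('K1 tri',tr([('a3',143,89),('a2',138,228)]),tr([('a3',266,96),('a2',248,234)]))
for nm,n,K,z in (('K2','a3',K2a,12),('K2','a4',K2b,12),('K1','a3',K1,12),('SP','a4',SP,11)):
    P=np.array([plane(C[n],u,v,z) for u,v in K]);print(nm,n,P[:,:2].tolist(),P.mean(0),[np.linalg.norm(P[i]-P[i-1]) for i in range(4)])
E
python3 meas.py
python3 - <<'E'
import cv2,numpy as np
f=lambda n,x,y,w,h:cv2.resize(cv2.imread(f'pics/{n}.png')[y:y+h,x:x+w],(400,300),interpolation=cv2.INTER_CUBIC)
cv2.imwrite('pics/z1.png',np.vstack([np.hstack([f('a3',110,75,160,120),f('a3',360,135,160,120)]),np.hstack([f('a4',390,80,160,120),f('a1',270,100,160,120)])]))
E
```

```text
tinA a1 [191.6 120.9] [125.3  78.3]
   plane [401.6 -21.9  27. ]
tinA a2 [422. 154.] [32.5 35.4]
   plane [436.2  10.2  27. ]
  tri [412.   -5.   83.7]
tinB a1 [447.8  86.2] [41. 46.]
   plane [371.7 228.   29. ]
white a1 [ 94. 178.] [16. 18.]
   plane [ 451.7 -110.5   56. ]
white a2 [291.7 174.7] [32.7 43.2]
   plane [ 449.9 -120.8   56. ]
  tri [ 455.  -122.2   37.8]
green a2 [179.5 126.5] [17. 17.]
   plane [ 403.8 -222.1   56. ]
K2 [594.8 -41.5   7.2]
K2 [606.1  79.7  13.3]
K2 [679.8  73.2   9. ]
K2 [665.9 -48.7  12.1]
K1 tri [ 521.  -300.8    8.3] [ 528.5 -175.8   10.9]
K2 a3 [[593.6216690952776, -42.575749830379564], [607.3293538866365, 80.48913855476648], [678.7109326258973, 71.63270542505238], [664.7927526929258, -48.718075517655606]] [636.1  15.2  12. ] [np.float64(71.43564450127116), np.float64(123.82595598495375), np.float64(71.92889677376117), np.float64(121.1529042415668)]
K2 a4 [[594.2388056007273, -39.66961280177797], [605.4077209291305, 79.61402745528233], [678.2886490757447, 73.47321225649071], [667.1106524297873, -48.86105598482017]] [636.3  16.1  12. ] [np.float64(73.44922523801773), np.float64(119.80539012326956), np.float64(73.13917759188747), np.float64(122.8438879031189)]
K1 a3 [[521.0307127648479, -298.9734610466346], [528.4806418367543, -175.60466664174174], [600.3820201161501, -183.15561185050908], [593.2126043391183, -305.0023488607821]] [ 560.8 -240.7   12. ] [np.float64(72.43323104428876), np.float64(123.59353088286281), np.float64(72.29678396735619), np.float64(122.05747761868008)]
SP a4 [[532.0363387818844, 235.25113936535473], [559.390587214029, 322.30802537746735], [628.5268787462486, 301.67758816685097], [601.5450781080651, 214.06668486677705]] [580.4 268.3  11. ] [np.float64(72.6653009015806), np.float64(91.2532536922024), np.float64(72.14874736493522), np.float64(91.67163106836041)]
```

View pics/z1.png

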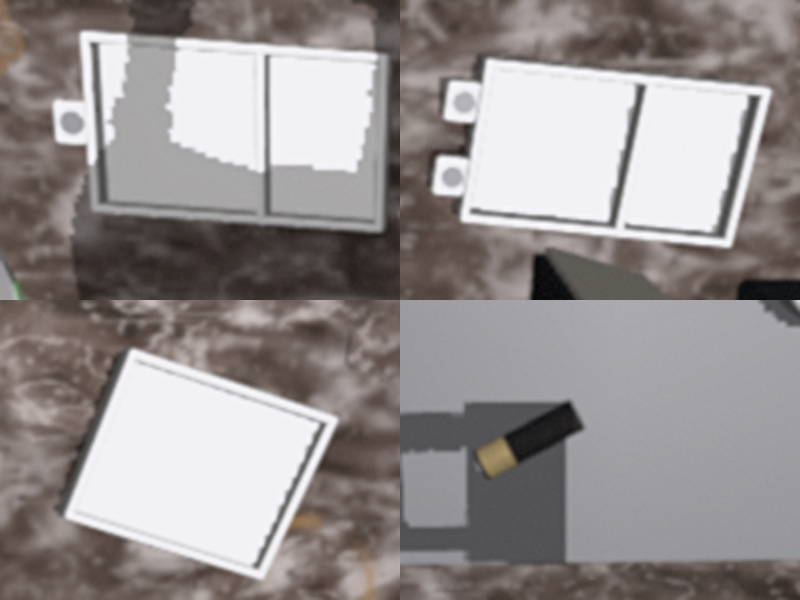

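kit_tray_1 centre is about (561,-241), kit_tray_2 about (636,16) and the spares tray about (580,268), with rims triangulated at 7–13 mm against 11–12 mm in the text. The crops confirm one lug and two lugs at the -y ends, and the battery lies diagonally. Next is a closer second view of tin_b from above.

```bash
python3 -m creep '-.0285 .0154 -.0178 0 0 0 100;-.0285 .0154 -.0178 0 0 0 100;-.0285 .0154 -.0178 0 0 0 100;-.0285 .0154 -.0178 0 0 0 100;-.0285 .0154 -.0178 0 0 0 80;-.0285 .0154 -.0178 0 0 0 80;-.0285 .0154 -.0178 0 0 0 80;-.0285 .0154 -.0178 0 0 0 80'
python3 -m creep '0 0 0 0 0 0 80;0 0 0 0 0 0 80'
python3 snap.py b1
```

```text
time: 4.1
tool_pos: [371.6, 225.9, 149.6]
tcp_rot: [3.141, 0.001, 3.132]
contact_force: [1.2, 1.4, -0.6]
grip_width: 74.5
finger_force: 0.0
time: 4.27
tool_pos: [371.5, 226.1, 149.6]
tcp_rot: [-3.141, -0.002, 3.135]
contact_force: [0.8, -0.2, 1.1]
grip_width: 73.7
finger_force: 0.0
b1 4.3167 [373.2 226.1 150.3] [3.141e+00 1.000e-03 3.134e+00] [296.4 226.5 242.8] [ 0.28 -0.   -0.96]
```

View pics/b1.png

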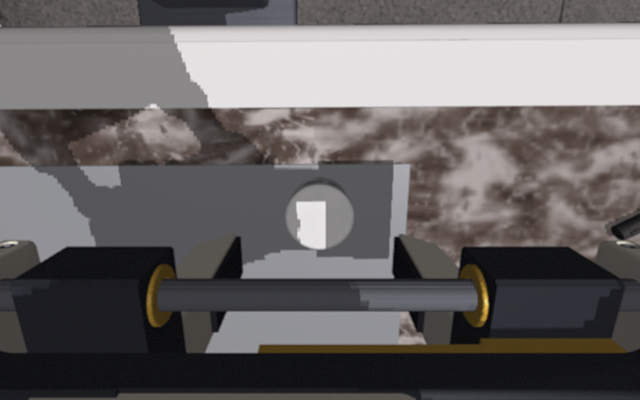

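The lid of tin_b lies between the fingers, centred at about (320,215) and spanning u 286–354.

Run:
```python
from h import *; import pickle
np.set_printoptions(precision=1,suppress=True)
L=lambda n:pickle.load(open(f'pics/{n}.pkl','rb'))
T=lambda *l:tri([ray(L(n),u,v) for n,u,v in l])
print('tinB',T(('b1',320,215),('a1',447.8,86.2)),plane(L('b1'),320,215,29))
print('tinA',T(('a1',227.5,155),('a2',422,154)))
print('white',T(('a1',94.5,178),('a2',303,173)),T(('a1',94.5,178),('a2',303,176)))
a,b=plane(L('a1'),305,161,14),plane(L('a1'),341,147,14);print('batt',a,b)
```

```text
tinB [371.5 228.   28.4] [371.  227.8  29. ]
tinA [436.3  10.5  25.8]
white [ 450.1 -110.1   55.7] [ 451.5 -110.1   55.8]
batt [445.5  89.1  14. ] [431.1 127.1  14. ]
```

```bash
python3 -m creep '-.001 .002 -.03 0 0 0 80;0 0 -.025 0 0 0 80;0 0 -.014 0 0 0 80;0 0 0 0 0 0 80;0 0 0 0 0 0 20;0 0 0 0 0 0 20;0 0 0 0 0 0 20;0 0 0 0 0 0 20'
python3 -m creep '0 0 0 0 0 0 20;0 0 0 0 0 0 20;0 0 0 0 0 0 20;0 0 .02 0 0 0 20;0 0 .03 0 0 0 20;0 0 .03 0 0 0 20;0 0 0 0 0 0 20'
```

```text
time: 4.98
tool_pos: [372.8, 228.6, 81.9]
tcp_rot: [3.141, 0.002, 3.133]
contact_force: [0.2, 0.3, 0.6]
grip_width: 51.1
finger_force: 0.0
time: 5.57
tool_pos: [374.0, 229.5, 165.3]
tcp_rot: [3.138, 0.008, 3.134]
contact_force: [0.7, 1.6, 0.9]
grip_width: 42.8
finger_force: 30.0
```

```bash
python3 -m creep '.0262 -.0237 0 0 0 0 20;.0262 -.0237 0 0 0 0 20;.0262 -.0237 0 0 0 0 20;.0262 -.0237 0 0 0 0 20;.0262 -.0237 0 0 0 0 20'
python3 -m creep '.0262 -.0237 0 0 0 0 20;.0262 -.0237 0 0 0 0 20;.0262 -.0237 0 0 0 0 20;.0262 -.0237 0 0 0 0 20;.0262 -.0237 0 0 0 0 20;0 0 0 0 0 0 20;0 0 0 0 0 0 20;0 0 0 0 0 0 20'
python3 snap.py b2
```

```text
time: 5.98
tool_pos: [503.7, 108.8, 160.4]
tcp_rot: [3.141, -0.0, 3.134]
contact_force: [1.3, 0.6, 0.4]
grip_width: 42.9
finger_force: 30.0
time: 6.65
tool_pos: [633.0, -8.1, 159.8]
tcp_rot: [3.141, -0.002, 3.134]
contact_force: [-0.6, 0.8, -0.9]
grip_width: 42.8
finger_force: 30.0
b2 6.7 [632.9  -7.6 160.1] [ 3.141e+00 -2.000e-03  3.134e+00] [558.   -7.7 253.1] [ 0.28 -0.   -0.96]
```

View pics/b2.png

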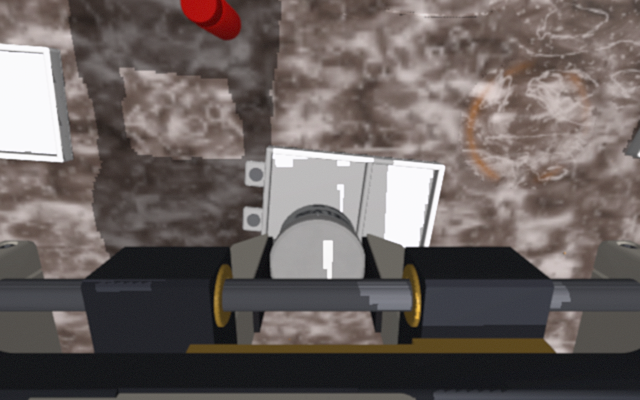

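tin_b hangs upright in the fingers over the large bay of kit_tray_2, whose near wall shows from (268,148) to (444,165) with the divider at about u 363. I lower it now.

```bash
python3 -m creep '.001 -.002 -.03 0 0 0 20;0 0 -.025 0 0 0 20;0 0 -.012 0 0 0 20;0 0 -.004 0 0 0 20;0 0 -.002 0 0 0 20;0 0 0 0 0 0 20;0 0 0 0 0 0 20'
```

```text
time: 7.28
tool_pos: [635.6, -10.3, 89.3]
tcp_rot: [-3.141, 0.002, 3.134]
contact_force: [0.3, 0.8, 0.0]
grip_width: 42.8
finger_force: 30.0
```

```bash
python3 -m creep '0 0 -.002 0 0 0 20;0 0 0 0 0 0 20'; python3 -m creep '0 0 -.001 0 0 0 20;0 0 0 0 0 0 20;0 0 0 0 0 0 20'
```

```text
time: 7.45
tool_pos: [635.2, -10.5, 86.6]
tcp_rot: [-3.142, 0.001, 3.134]
contact_force: [0.1, -0.8, 0.6]
grip_width: 42.6
finger_force: 30.0
time: 7.7
tool_pos: [634.9, -10.5, 84.9]
tcp_rot: [3.142, 0.0, 3.134]
contact_force: [-0.4, 0.1, -0.2]
grip_width: 42.6
finger_force: 30.0
```

```bash
python3 -m creep '0 0 -.001 0 0 0 20;0 0 0 0 0 0 20;0 0 0 0 0 0 20'; python3 -m creep '0 0 -.001 0 0 0 20;0 0 0 0 0 0 20;0 0 0 0 0 0 20'
```

```text
time: 7.95
tool_pos: [635.0, -10.6, 84.6]
tcp_rot: [-3.142, 0.0, 3.134]
contact_force: [-2.7, -0.0, 4.8]
grip_width: 42.7
finger_force: 30.0
time: 8.2
tool_pos: [635.0, -10.6, 84.6]
tcp_rot: [-3.141, 0.001, 3.134]
contact_force: [-4.4, 0.2, 12.2]
grip_width: 42.6
finger_force: 30.0
```

```bash
python3 -m creep '0 0 .001 0 0 0 55;0 0 0 0 0 0 60;0 0 0 0 0 0 65;0 0 0 0 0 0 70;0 0 .02 0 0 0 70;0 0 .04 0 0 0 70;0 0 .02 0 0 0 70'
python3 -m creep '-.033 .0034 0 0 0 0 70;-.033 .0034 0 0 0 0 70;-.033 .0034 0 0 0 0 70;-.033 .0034 0 0 0 0 70;-.033 .0034 0 0 0 0 70;-.033 .0034 -.01 0 0 0 70;0 0 0 0 0 0 70;0 0 0 0 0 0 70'
python3 snap.py b3
```

```text
time: 8.78
tool_pos: [635.7, -10.6, 166.6]
tcp_rot: [-3.141, 0.003, 3.134]
contact_force: [1.8, -0.9, 0.8]
grip_width: 64.1
finger_force: 0.0
time: 9.45
tool_pos: [435.2, 10.2, 153.5]
tcp_rot: [3.141, -0.002, 3.134]
contact_force: [0.5, -0.3, 0.2]
grip_width: 64.2
finger_force: 0.0
b3 9.5 [437.3   9.8 154.1] [-3.142e+00  1.000e-03  3.134e+00] [360.2  10.6 246.8] [ 0.28 -0.   -0.96]
```

View pics/b3.png

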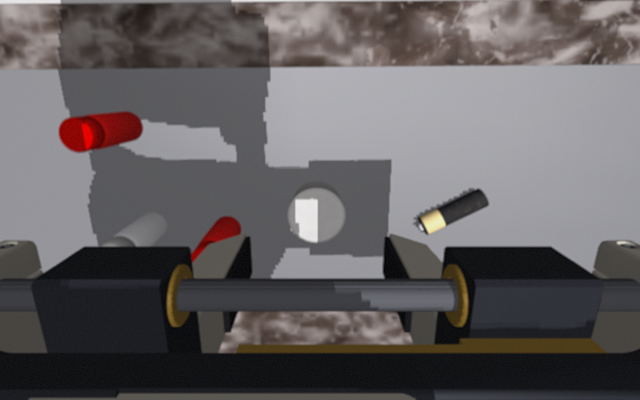

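tin_a's lid is at (316,214) between the fingers, and a red vial is close beside the left finger, at about (228,230). I work out the clearance before going down.

Run:
```python
from h import *; import pickle
np.set_printoptions(precision=1,suppress=True)
L=lambda n:pickle.load(open(f'pics/{n}.pkl','rb'))
T=lambda *l:tri([ray(L(n),u,v) for n,u,v in l])
print('tinA',T(('b3',316,214),('a1',227.5,155)),plane(L('b3'),316,214,27))
for k,u,v in [('red1',155,180),('red2',153,237),('red3',72,100),('red1base',176,168)]: print(k,plane(L('a1'),u,v,0 if 'base' in k else 56))
print('red1',T(('a1',155,180),('a2',361,181)), plane(L('b3'),230,226,0))
print('batt ends',plane(L('b3'),428,222,14),plane(L('b3'),483,197,14),'a1 width')
```

```text
tinA [436.9   9.7  23.4] [436.1   9.5  27. ]
red1 [454.4 -52.8  56. ]
red2 [512.8 -62.9  56. ]
red3 [ 380.  -116.8   56. ]
red1base [454.3 -54.1   0. ]
red1 [456.3 -54.4  52.8] [454.3 -54.6   0. ]
batt ends [447.   87.6  14. ] [429.1 123.7  14. ] a1 width
```

```bash
python3 -m creep '0 0 -.02 0 0 0 56;0 0 0 0 0 0 56;0 0 -.025 0 0 0 56;0 0 -.02 0 0 0 56;0 0 -.007 0 0 0 56;0 0 0 0 0 0 56;0 0 0 0 0 0 20;0 0 0 0 0 0 20'
python3 -m creep '0 0 0 0 0 0 20;0 0 0 0 0 0 20;0 0 0 0 0 0 20;0 0 0 0 0 0 20'
python3 -m creep '0 0 .02 0 0 0 20;0 0 .03 0 0 0 20;0 0 .035 0 0 0 20;0 0 0 0 0 0 20;0 0 0 0 0 0 20'
```

```text
time: 10.17
tool_pos: [437.8, 9.8, 82.8]
tcp_rot: [-3.141, 0.002, 3.134]
contact_force: [-0.4, -0.6, 0.6]
grip_width: 42.5
finger_force: 0.0
time: 10.5
tool_pos: [437.7, 9.8, 82.8]
tcp_rot: [-3.141, 0.003, 3.134]
contact_force: [-0.4, 0.3, 7.1]
grip_width: 36.3
finger_force: 30.0
time: 10.92
tool_pos: [437.7, 9.8, 168.6]
tcp_rot: [-3.141, 0.005, 3.134]
contact_force: [-0.3, 0.4, -0.0]
grip_width: 36.2
finger_force: 30.0
```

```bash
python3 -m creep '.0153 -.0344 0 0 0 0 20;.0153 -.0344 0 0 0 0 20;.0153 -.0344 0 0 0 0 20;.0153 -.0344 0 0 0 0 20;.0153 -.0344 0 0 0 0 20;.0153 -.0344 0 0 0 0 20;.0153 -.0344 0 0 0 0 20;.0153 -.0344 0 0 0 0 20'
python3 -m creep '0 0 -.02 0 0 0 20;0 0 -.02 0 0 0 20;0 0 0 0 0 0 20;0 0 0 0 0 0 20'; python3 snap.py b4
```

```text
time: 11.58
tool_pos: [559.0, -266.7, 164.9]
tcp_rot: [3.14, -0.003, 3.133]
contact_force: [0.6, 0.6, -0.4]
grip_width: 36.2
finger_force: 30.0
time: 11.92
tool_pos: [558.1, -264.6, 124.5]
tcp_rot: [3.139, -0.005, 3.134]
contact_force: [-0.1, -0.0, 0.4]
grip_width: 36.6
finger_force: 30.0
b4 11.9667 [ 558.9 -264.9  126.1] [ 3.140e+00 -2.000e-03  3.134e+00] [ 483.3 -264.4  218. ] [ 0.28  0.   -0.96]
```

View pics/b4.png

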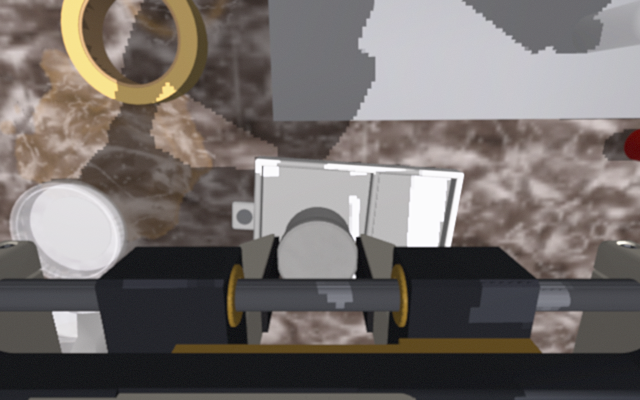

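tin_a is held over kit_tray_1's large bay, left of the divider at u 372, and the bay spans u 262–370. The dish lies clear at the left, at about (68,230).

```bash
python3 -m creep '.001 0 -.025 0 0 0 20;0 0 -.01 0 0 0 20;0 0 -.004 0 0 0 20;0 0 0 0 0 0 20;0 0 0 0 0 0 20'; python3 -m creep '0 0 -.001 0 0 0 20;0 0 0 0 0 0 20;0 0 0 0 0 0 20'; python3 -m creep '0 0 -.001 0 0 0 20;0 0 0 0 0 0 20;0 0 0 0 0 0 20'
```

```text
time: 12.38
tool_pos: [560.6, -265.3, 88.6]
tcp_rot: [-3.141, 0.001, 3.134]
contact_force: [0.7, -0.5, 0.2]
grip_width: 36.5
finger_force: 30.0
time: 12.63
tool_pos: [560.5, -265.4, 87.6]
tcp_rot: [-3.141, 0.001, 3.134]
contact_force: [-0.7, -0.2, -0.1]
grip_width: 36.5
finger_force: 30.0
time: 12.88
tool_pos: [560.3, -265.3, 85.9]
tcp_rot: [3.142, 0.0, 3.134]
contact_force: [0.5, 0.0, 0.6]
grip_width: 36.5
finger_force: 30.0
```

```bash
python3 -m creep '0 0 -.001 0 0 0 20;0 0 0 0 0 0 20;0 0 0 0 0 0 20'; python3 -m creep '0 0 -.0005 0 0 0 20;0 0 0 0 0 0 20;0 0 0 0 0 0 20'
```

```text
time: 13.13
tool_pos: [560.3, -265.3, 85.8]
tcp_rot: [-3.141, 0.0, 3.134]
contact_force: [-2.1, 1.2, 6.8]
grip_width: 36.4
finger_force: 30.0
time: 13.38
tool_pos: [560.3, -265.3, 85.8]
tcp_rot: [-3.141, 0.0, 3.134]
contact_force: [-2.5, 1.4, 10.3]
grip_width: 36.6
finger_force: 30.0
```

```bash
python3 -m creep '0 0 .001 0 0 0 45;0 0 0 0 0 0 50;0 0 0 0 0 0 56;0 0 0 0 0 0 60;0 0 .02 0 0 0 60;0 0 .04 0 0 0 60;0 0 .035 0 0 0 60'
python3 -m creep '-.0312 .0086 0 0 0 0 60;-.0312 .0086 0 0 0 0 60;-.0312 .0086 0 0 0 0 60;-.0312 .0086 0 0 0 0 60;-.0312 .0086 0 0 0 0 60;0 0 0 0 0 0 60;0 0 0 0 0 0 60'
python3 snap.py b5
```

```text
time: 13.97
tool_pos: [559.8, -265.0, 180.5]
tcp_rot: [3.14, -0.002, 3.134]
contact_force: [0.4, -1.0, 0.4]
grip_width: 55.2
finger_force: 0.0
time: 14.55
tool_pos: [403.4, -222.0, 180.6]
tcp_rot: [3.141, -0.0, 3.133]
contact_force: [0.7, -0.7, 0.5]
grip_width: 55.2
finger_force: 0.0
b5 14.6 [ 404.7 -222.7  180.8] [-3.141e+00  1.000e-03  3.133e+00] [ 328.2 -221.5  273.7] [ 0.28 -0.   -0.96]
```

View pics/b5.png

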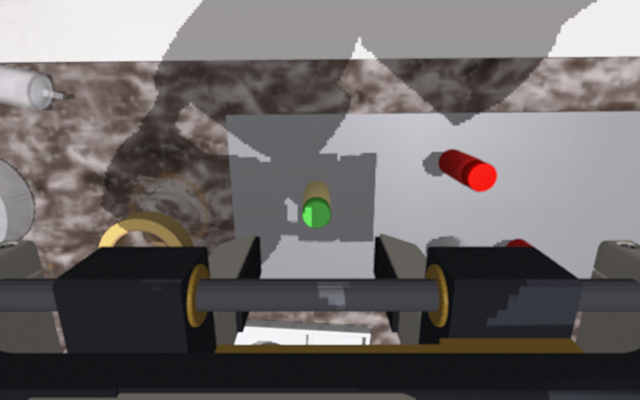

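The green cap is at (316,213) between the fingers, and the nearest red vial at (480,178) is well clear.

Run:
```python
from h import *; import pickle
np.set_printoptions(precision=1,suppress=True)
L=lambda n:pickle.load(open(f'pics/{n}.pkl','rb'))
print(tri([ray(L('b5'),316,213),ray(L('a2'),180,126.5)]),plane(L('b5'),316,213,56),readout.get_obs()['tool_pos'])
```

```text
[ 404.1 -222.7   53.2] [ 403.1 -222.7   56. ] [ 404.7 -222.7  180.8]
```

```bash
python3 -m creep '-.001 0 -.035 0 0 0 50;0 0 -.03 0 0 0 50;0 0 -.017 0 0 0 50;0 0 0 0 0 0 50;0 0 0 0 0 0 10;0 0 0 0 0 0 10;0 0 0 0 0 0 10;0 0 0 0 0 0 10'
python3 -m creep '0 0 0 0 0 0 10;0 0 0 0 0 0 10;0 0 0 0 0 0 10'
python3 -m creep '0 0 .02 0 0 0 10;0 0 .03 0 0 0 10;0 0 .025 0 0 0 10;0 0 0 0 0 0 10;0 0 0 0 0 0 10'
```

```text
time: 15.27
tool_pos: [404.1, -222.8, 99.5]
tcp_rot: [-3.14, 0.002, 3.134]
contact_force: [0.0, -0.1, -0.1]
grip_width: 23.9
finger_force: 0.0
time: 15.52
tool_pos: [403.9, -222.6, 99.3]
tcp_rot: [-3.14, 0.002, 3.134]
contact_force: [0.0, 0.5, 6.5]
grip_width: 18.9
finger_force: 30.0
time: 15.93
tool_pos: [403.8, -222.7, 174.6]
tcp_rot: [-3.14, 0.003, 3.134]
contact_force: [-0.7, 0.1, -0.2]
grip_width: 19.0
finger_force: 30.0
```

```bash
python3 -m creep '.0398 .0045 0 0 0 0 10;.0398 .0045 0 0 0 0 10;.0398 .0045 0 0 0 0 10;.0398 .0045 0 0 0 0 10;0 0 0 0 0 0 10;0 0 -.025 0 0 0 10;0 0 0 0 0 0 10;0 0 0 0 0 0 10'; python3 snap.py b6
```

```text
time: 16.6
tool_pos: [561.1, -203.6, 146.0]
tcp_rot: [3.139, -0.005, 3.134]
contact_force: [1.0, -0.1, 0.5]
grip_width: 18.7
finger_force: 30.0
b6 16.65 [ 561.7 -204.1  147.4] [ 3.140e+00 -3.000e-03  3.134e+00] [ 486.3 -203.4  239.5] [ 0.28  0.   -0.96]
```

View pics/b6.png

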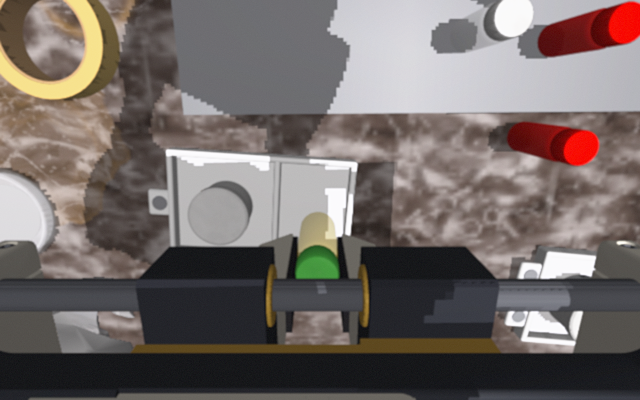

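tin_a stands inside kit_tray_1's square bay at (220,213). The green vial hangs over the oblong bay, between the divider at u 278 and the end wall at u 350. I lower it.

```bash
python3 -m creep '.001 -.001 -.025 0 0 0 10;0 0 -.015 0 0 0 10;0 0 -.004 0 0 0 10;0 0 0 0 0 0 10;0 0 0 0 0 0 10'; python3 -m creep '0 0 -.001 0 0 0 10;0 0 0 0 0 0 10;0 0 0 0 0 0 10'; python3 -m creep '0 0 -.001 0 0 0 10;0 0 0 0 0 0 10;0 0 0 0 0 0 10'
```

```text
time: 17.07
tool_pos: [563.8, -205.7, 105.5]
tcp_rot: [-3.141, 0.001, 3.133]
contact_force: [-0.6, 0.4, -0.3]
grip_width: 18.8
finger_force: 30.0
time: 17.32
tool_pos: [563.8, -205.5, 104.3]
tcp_rot: [-3.141, 0.001, 3.134]
contact_force: [-0.2, -0.3, 0.2]
grip_width: 19.0
finger_force: 30.0
time: 17.57
tool_pos: [563.5, -205.3, 102.4]
tcp_rot: [3.142, 0.0, 3.134]
contact_force: [-0.5, 1.1, -0.6]
grip_width: 18.6
finger_force: 30.0
```

```bash
python3 -m creep '0 0 -.001 0 0 0 10;0 0 0 0 0 0 10;0 0 0 0 0 0 10'; python3 -m creep '0 0 -.0005 0 0 0 10;0 0 0 0 0 0 10;0 0 0 0 0 0 10'
```

```text
time: 17.82
tool_pos: [563.8, -205.3, 102.3]
tcp_rot: [-3.141, 0.001, 3.134]
contact_force: [-0.9, 0.6, 6.6]
grip_width: 19.2
finger_force: 30.0
time: 18.07
tool_pos: [563.9, -205.3, 102.3]
tcp_rot: [-3.141, 0.001, 3.134]
contact_force: [-2.1, 2.3, 9.3]
grip_width: 19.0
finger_force: 30.0
```

```bash
python3 -m creep '0 0 .001 0 0 0 28;0 0 0 0 0 0 34;0 0 0 0 0 0 40;0 0 0 0 0 0 42;0 0 .02 0 0 0 45;0 0 .03 0 0 0 50;0 0 .029 0 0 0 50'
python3 -m creep '-.0282 .0239 0 0 0 0 50;-.0282 .0239 0 0 0 0 50;-.0282 .0239 0 0 0 0 50;-.0282 .0239 0 0 0 0 50;0 0 0 0 0 0 50;0 0 0 0 0 0 50;0 0 0 0 0 0 50'
python3 snap.py b7
```

```text
time: 18.65
tool_pos: [563.0, -205.1, 180.7]
tcp_rot: [3.14, -0.003, 3.134]
contact_force: [0.1, -0.6, -0.8]
grip_width: 45.2
finger_force: 0.0
time: 19.23
tool_pos: [451.6, -110.1, 181.3]
tcp_rot: [-3.141, 0.002, 3.134]
contact_force: [0.0, -0.6, 0.6]
grip_width: 45.7
finger_force: 0.0
b7 19.2833 [ 451.9 -110.4  181.2] [-3.141e+00  2.000e-03  3.134e+00] [ 376.2 -109.6  274.3] [ 0.28 -0.   -0.96]
```

View pics/b7.png

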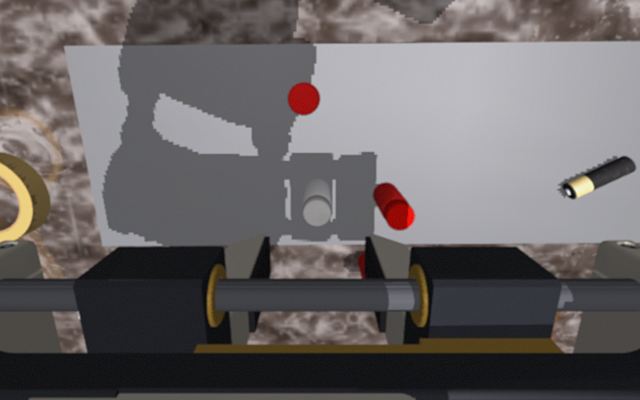

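The white cap is at (317,211), centred between the fingers. Red vials stand at (398,212) and (303,98), so I narrow the opening to 40% before going down.

```bash
python3 -m creep '-.002 0 -.02 0 0 0 40;0 0 0 0 0 0 40;0 0 -.03 0 0 0 40;0 0 -.025 0 0 0 40;0 0 -.0075 0 0 0 40;0 0 0 0 0 0 40;0 0 0 0 0 0 10;0 0 0 0 0 0 10'
python3 -m creep '0 0 0 0 0 0 10;0 0 0 0 0 0 10;0 0 0 0 0 0 10;0 0 0 0 0 0 10'
python3 -m creep '0 0 .02 0 0 0 10;0 0 .035 0 0 0 10;0 0 .035 0 0 0 10;0 0 0 0 0 0 10;0 0 0 0 0 0 10'
```

```text
time: 19.95
tool_pos: [449.7, -110.2, 99.5]
tcp_rot: [-3.141, 0.002, 3.134]
contact_force: [0.7, -0.0, -0.1]
grip_width: 27.5
finger_force: 0.0
time: 20.28
tool_pos: [449.5, -110.1, 99.5]
tcp_rot: [-3.141, 0.003, 3.134]
contact_force: [-1.0, -0.2, 6.3]
grip_width: 18.6
finger_force: 30.0
time: 20.7
tool_pos: [449.5, -110.0, 190.2]
tcp_rot: [-3.14, 0.004, 3.134]
contact_force: [0.6, 0.2, -1.2]
grip_width: 18.8
finger_force: 30.0
```

```bash
python3 -m creep '.0272 .0231 0 0 0 0 10;.0272 .0231 0 0 0 0 10;.0272 .0231 0 0 0 0 10;.0272 .0231 0 0 0 0 10;.0272 .0231 0 0 0 0 10;.0272 .0231 0 0 0 0 10;.0272 .0231 0 0 0 0 10;0 0 0 0 0 0 10'
python3 -m creep '0 0 -.03 0 0 0 10;0 0 -.02 0 0 0 10;0 0 0 0 0 0 10;0 0 0 0 0 0 10'; python3 snap.py b8
```

```text
time: 21.37
tool_pos: [641.8, 56.2, 185.8]
tcp_rot: [3.14, 0.0, 3.137]
contact_force: [-1.8, -0.3, -0.5]
grip_width: 19.0
finger_force: 30.0
time: 21.7
tool_pos: [637.8, 51.9, 136.2]
tcp_rot: [3.141, -0.005, 3.134]
contact_force: [0.6, 0.2, 0.2]
grip_width: 18.7
finger_force: 30.0
b8 21.75 [638.8  51.8 138. ] [ 3.141e+00 -1.000e-03  3.134e+00] [563.1  52.3 229.7] [ 0.28 -0.   -0.96]
```

View pics/b8.png

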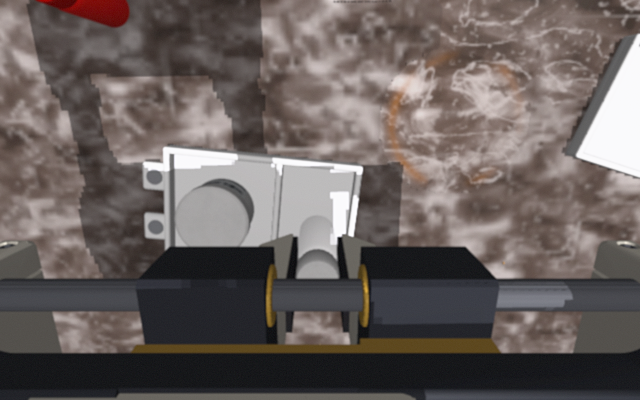

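tin_b stands in kit_tray_2's square bay at (213,218). The white vial is over the oblong bay, between the divider at u 278 and the wall at u 355.

```bash
python3 -m creep '.001 0 -.02 0 0 0 10;0 0 -.008 0 0 0 10;0 0 -.004 0 0 0 10;0 0 -.001 0 0 0 10;0 0 0 0 0 0 10;0 0 0 0 0 0 10'; python3 -m creep '0 0 -.001 0 0 0 10;0 0 0 0 0 0 10;0 0 0 0 0 0 10'; python3 -m creep '0 0 -.001 0 0 0 10;0 0 0 0 0 0 10;0 0 0 0 0 0 10'
```

```text
time: 22.25
tool_pos: [640.5, 52.0, 106.3]
tcp_rot: [3.142, 0.001, 3.134]
contact_force: [0.3, 0.3, -0.5]
grip_width: 18.9
finger_force: 30.0
time: 22.5
tool_pos: [640.2, 52.0, 104.7]
tcp_rot: [3.142, 0.0, 3.134]
contact_force: [0.4, 0.5, -0.3]
grip_width: 19.0
finger_force: 30.0
time: 22.75
tool_pos: [640.1, 52.0, 103.3]
tcp_rot: [3.141, -0.0, 3.134]
contact_force: [-0.3, -0.2, -0.2]
grip_width: 18.9
finger_force: 30.0
```

```bash
python3 -m creep '0 0 -.001 0 0 0 10;0 0 0 0 0 0 10;0 0 0 0 0 0 10'; python3 -m creep '0 0 -.0005 0 0 0 10;0 0 0 0 0 0 10;0 0 0 0 0 0 10'
```

```text
time: 23.0
tool_pos: [640.3, 52.0, 102.6]
tcp_rot: [3.142, 0.0, 3.134]
contact_force: [-0.3, 0.1, 2.4]
grip_width: 18.7
finger_force: 30.0
time: 23.25
tool_pos: [640.3, 52.0, 102.5]
tcp_rot: [3.142, 0.001, 3.134]
contact_force: [-0.8, 0.7, 4.9]
grip_width: 18.7
finger_force: 30.0
```

```bash
python3 -m creep '0 0 .001 0 0 0 28;0 0 0 0 0 0 34;0 0 0 0 0 0 40;0 0 0 0 0 0 42;0 0 .02 0 0 0 45;0 0 .03 0 0 0 45;0 0 .029 0 0 0 45'
python3 -m creep '-.0337 .0092 0 0 0 0 45;-.0337 .0092 0 0 0 0 45;-.0337 .0092 0 0 0 0 45;-.0337 .0092 0 0 0 0 45;-.0337 .0092 0 0 0 0 45;-.0337 .0092 0 0 0 0 45;0 0 0 0 0 0 45;0 0 0 0 0 0 45'
python3 snap.py b9
python3 - <<'E'
from h import *
print(readout.get_obs()['joint_positions'].round(2))
im=cv2.imread('pics/b9.png'); hsv=cv2.cvtColor(im,cv2.COLOR_BGR2HSV)
cv2.imwrite('pics/b9z.png',cv2.resize(im[140:260,230:390],(640,480),interpolation=cv2.INTER_CUBIC))
cv2.imwrite('pics/mont.png',np.vstack([cv2.resize(im[140:260,230:390],(640,480),interpolation=cv2.INTER_CUBIC)]))
E
```

```text
time: 23.83
tool_pos: [639.5, 52.0, 181.7]
tcp_rot: [3.141, -0.003, 3.134]
contact_force: [0.4, 0.1, 0.1]
grip_width: 41.0
finger_force: 0.0
time: 24.5
tool_pos: [436.6, 107.7, 182.1]
tcp_rot: [3.142, -0.0, 3.135]
contact_force: [-0.1, 0.8, 0.3]
grip_width: 41.5
finger_force: 0.0
b9 24.55 [438.2 107.4 182.3] [3.141e+00 2.000e-03 3.134e+00] [361.4 108.  275.3] [ 0.28 -0.   -0.96]
[ 0.07  0.34  1.88  0.    0.92 -1.49]
```

View pics/b9z.png

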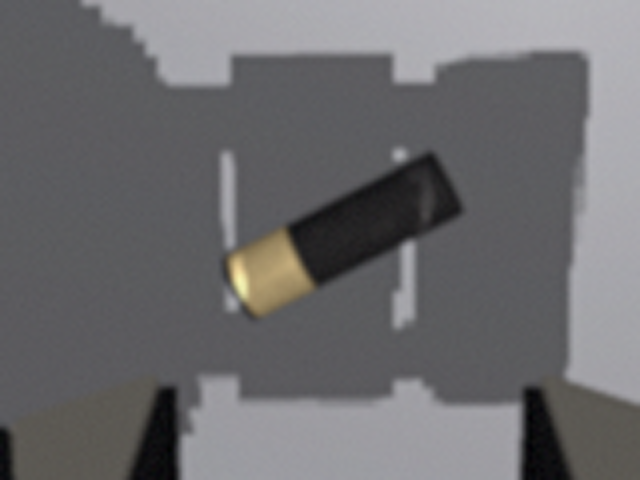

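The battery is between the fingers, its outline in the crop running (432,152), (463,208), (258,318), (226,265), so its full-image centre is about (316,199).

Run:
```python
from h import *; import pickle
np.set_printoptions(precision=2,suppress=True)
L=lambda n:pickle.load(open(f'pics/{n}.pkl','rb'))
c=L('b9'); P=[plane(c,230+x/4,140+y/4,9) for x,y in [(432,152),(463,208),(258,318),(226,265)]]
d=P[0]+P[1]-P[2]-P[3]; print(sum(P)/4, np.arctan2(-d[0],d[1]), np.linalg.norm(d)/2, tri([ray(c,316.2,199),ray(L('a1'),322.5,154.7)]))
```

```text
[441.56 106.66   9.  ] 0.5092761478741427 46.30201419225687 [437.59 107.23  21.98]
```

```bash
python3 -m creep '.002 0 0 0 0 -.1195 45;0 0 0 0 0 -.1195 45;0 0 0 0 0 -.1195 45;0 0 0 0 0 -.1195 45;0 0 0 0 0 -.1195 45;0 0 0 0 0 -.1195 45;0 0 0 0 0 -.1195 45;0 0 0 0 0 -.1195 45'
python3 -m creep '0 0 -.02 0 0 -.1195 45;0 0 -.035 0 0 0 45;0 0 -.035 0 0 0 45;0 0 -.015 0 0 0 45;0 0 0 0 0 0 45;0 0 0 0 0 0 45'
```

```text
time: 25.22
tool_pos: [441.5, 106.8, 181.8]
tcp_rot: [3.141, 0.001, 2.171]
contact_force: [-0.2, 0.0, -0.0]
grip_width: 41.6
finger_force: 0.0
time: 25.72
tool_pos: [440.8, 106.9, 76.3]
tcp_rot: [-3.141, -0.0, 2.058]
contact_force: [1.0, -0.6, -0.2]
grip_width: 41.6
finger_force: 0.0
```

```bash
python3 -m creep '0 0 -.004 0 0 0 45;0 0 0 0 0 0 45;0 0 0 0 0 0 5;0 0 0 0 0 0 5;0 0 0 0 0 0 5;0 0 0 0 0 0 5;0 0 0 0 0 0 5;0 0 0 0 0 0 5'
python3 -m creep '0 0 0 0 0 0 5;0 0 0 0 0 0 5'
python3 -m creep '0 0 .015 0 0 0 5;0 0 .03 0 0 0 5;0 0 .035 0 0 0 5;0 0 0 0 0 0 5;0 0 0 0 0 0 5'
```

```text
time: 26.38
tool_pos: [440.0, 107.3, 73.1]
tcp_rot: [3.141, 0.0, 2.058]
contact_force: [-0.3, 0.3, 3.4]
grip_width: 13.4
finger_force: 30.0
time: 26.55
tool_pos: [440.1, 107.2, 73.1]
tcp_rot: [3.141, 0.0, 2.058]
contact_force: [-0.4, 0.2, 5.9]
grip_width: 13.3
finger_force: 30.0
time: 26.97
tool_pos: [440.8, 107.3, 154.2]
tcp_rot: [3.138, 0.002, 2.058]
contact_force: [-0.1, -0.6, -1.1]
grip_width: 13.3
finger_force: 30.0
```

```bash
python3 -m creep '.0233 .0268 0 0 0 -.113 5;.0233 .0268 0 0 0 -.113 5;.0233 .0268 0 0 0 -.113 5;.0233 .0268 0 0 0 -.113 5;.0233 .0268 0 0 0 -.113 5;.0233 .0268 0 0 0 -.113 5;0 0 0 0 0 -.113 5;0 0 0 0 0 0 5'
python3 -m creep '0 0 -.03 0 0 0 5;0 0 0 0 0 0 5;0 0 0 0 0 0 5'; python3 snap.py c1
```

```text
time: 27.63
tool_pos: [579.5, 269.1, 149.9]
tcp_rot: [-3.139, 0.002, 1.265]
contact_force: [-0.5, 0.2, -0.2]
grip_width: 13.6
finger_force: 30.0
time: 27.88
tool_pos: [577.8, 266.8, 120.5]
tcp_rot: [-3.136, 0.004, 1.269]
contact_force: [-0.8, -0.0, 0.5]
grip_width: 13.2
finger_force: 30.0
c1 27.9333 [578.9 267.2 122.2] [-3.139e+00  2.000e-03  1.269e+00] [601.1 338.9 213.3] [-0.09 -0.27 -0.96]
```

View pics/c1.png

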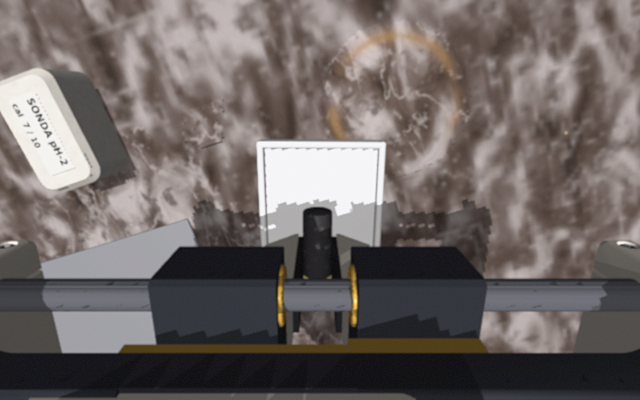

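The battery is lined up with the spares tray, whose walls show at u 260 and 384 with the battery at u 318. The pH meter is clear at (60,130).

```bash
python3 -m creep '.001 .001 -.025 0 0 0 5;0 0 -.012 0 0 0 5;0 0 -.003 0 0 0 5;0 0 0 0 0 0 5;0 0 0 0 0 0 5'; python3 -m creep '0 0 -.001 0 0 0 5;0 0 0 0 0 0 5;0 0 0 0 0 0 5'; python3 -m creep '0 0 -.001 0 0 0 5;0 0 0 0 0 0 5;0 0 0 0 0 0 5'
```

```text
time: 28.35
tool_pos: [580.9, 269.0, 83.6]
tcp_rot: [3.141, -0.0, 1.267]
contact_force: [1.0, 0.8, -0.2]
grip_width: 13.5
finger_force: 30.0
time: 28.6
tool_pos: [581.0, 269.1, 82.6]
tcp_rot: [3.141, -0.001, 1.267]
contact_force: [0.4, 0.8, -0.4]
grip_width: 13.5
finger_force: 30.0
time: 28.85
tool_pos: [580.7, 269.0, 80.9]
tcp_rot: [3.141, 0.0, 1.267]
contact_force: [-0.3, -0.4, -0.3]
grip_width: 13.3
finger_force: 30.0
```

```bash
python3 -m creep '0 0 -.001 0 0 0 5;0 0 0 0 0 0 5;0 0 0 0 0 0 5'; python3 -m creep '0 0 -.001 0 0 0 5;0 0 0 0 0 0 5;0 0 0 0 0 0 5'
```

```text
time: 29.1
tool_pos: [580.7, 269.0, 79.7]
tcp_rot: [-3.141, 0.0, 1.267]
contact_force: [0.2, -0.0, -0.7]
grip_width: 13.4
finger_force: 30.0
time: 29.35
tool_pos: [580.8, 269.1, 79.2]
tcp_rot: [3.141, -0.0, 1.267]
contact_force: [-0.3, -0.3, 2.8]
grip_width: 13.4
finger_force: 30.0
```

```bash
python3 -m creep '0 0 0 0 0 0 18;0 0 0 0 0 0 24;0 0 0 0 0 0 26;0 0 0 0 0 0 26;0 0 .015 0 0 0 26;0 0 .04 0 0 0 40;0 0 .04 0 0 0 40;0 0 .04 0 0 0 40'
python3 -m creep '-.03 .02 .02 0 0 0 60;-.03 .02 .02 0 0 0 60;-.03 .02 .02 0 0 0 60;-.03 .02 .02 0 0 0 60;-.03 .02 0 0 0 0 60;-.03 .02 0 0 0 0 60;0 0 0 0 0 0 60;0 0 0 0 0 0 60'
python3 - <<'E'
from h import *
s=viewer.capture('scene')[:,:,::-1]; t=viewer.capture('top')[:,:,::-1]
cv2.imwrite('pics/fin.png',np.vstack([cv2.resize(s[140:310,190:440],(800,350),interpolation=cv2.INTER_CUBIC)[:, :],cv2.resize(t[150:250,180:500],(800,250),interpolation=cv2.INTER_CUBIC)]))
E
```

```text
time: 30.02
tool_pos: [580.3, 268.9, 214.8]
tcp_rot: [-3.14, 0.001, 1.267]
contact_force: [1.2, 0.7, -0.1]
grip_width: 35.7
finger_force: 0.0
time: 30.68
tool_pos: [399.2, 390.0, 294.2]
tcp_rot: [3.141, -0.0, 1.271]
contact_force: [-0.1, 0.4, 0.3]
grip_width: 54.8
finger_force: 0.0
```

View pics/fin.png

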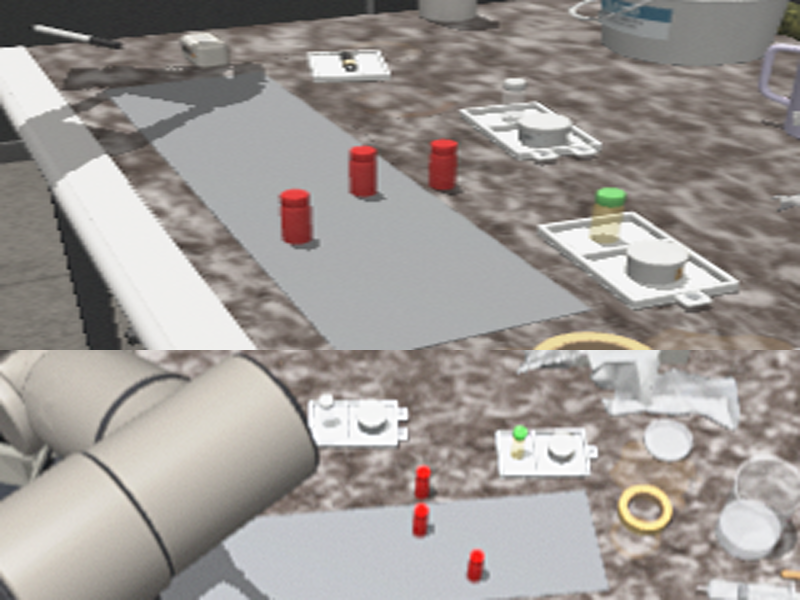

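Both kit trays hold an upright pot and vial in the right bays, kit_tray_2 at crop (530,130) and kit_tray_1 at (640,255). The battery lies in the spares tray at (348,62), and the red vials, tape and meter stand where they were. I hand in the job.

```bash
python3 -c "
from plant import order
print(order.close_job())"
```

```text
the job is handed in; nothing more can be done
None
```

The job is handed in at about 31 s: both pots and then both vials stand upright in their kit-tray bays, the battery is flat in the spares tray, and the pH meter, tape and red vials were left alone; no judging result was returned.

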